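# Clamp the plywood board, three clicks, and hold the lever

## Robot

A 6-joint arm with a two-finger parallel gripper is mounted at the origin on the work surface. World frame = base frame: x ahead of the robot, y to its left, z up, the work surface at z = 0. Lengths are in mm, angles in degrees, forces in N, time in s.
With the tool pointing down it reaches from about 350 to 850 mm from the base axis. Payload 8.1 kg.
Tool frame: the origin (TCP) lies between the finger pads; the fingertips stand 22 mm ahead of it and the grasp point (between the pads) lies 3 mm ahead of it; z points along the fingers, y is the line along which they close (so a half turn about z gives the same grasp; the last joint's range is limited). The gripper opens to 85 mm and grips with 20 to 120 N. Pads are 22 mm wide; open, the fingers measure 114 mm over their backs; the gripper's body (76 mm by 85 mm) begins 54 mm behind the grasp point. The pads swing forward as they close: fully open they stand 13 mm farther back than shut.
Start: joints at [-81.096, 7.471, 85.268, -0, 87.261, -4.893], TCP at [143.108, -582.688, 253.292] pointing down, gripper open.
Joint ranges: [-169.43, 169.43], [-51.17, 129.36], [1.28, 143.12], [-76.62, 256.62], [0, 156.53], [-152.29, 152.29]. Speed limits (degrees/s): [136.94, 136.94, 159.86, 180, 180, 180].

## Interface

Orientations are given as [roll, pitch, yaw] about the fixed x, y, z axes, in that order (R = Rz(yaw) Ry(pitch) Rx(roll)).
In Python, from bench import sense, snapshot, calibration, hand_in gives the robot as it stands.
- The arm moves only by the shell command python3 -m crank 'ROWS' [FORCE]. ROWS is JSON, a list of rows, each a list of 5 numbers: the shift along the tool's x, y, z in cm, then the turn about the tool's z in rad, then the finger opening in cm, from 0 to 8.54. A call has 1 to 20 rows; each row is the pose to reach, as a shift and turn from the pose commanded when the call began, along the tool's axes at that moment; what a row does not reach only later rows make up. A row lasts 1/10 s, in which the tool goes at most 50 mm and 8.59 degrees, less where a joint would pass 70% of its speed; a pose out of reach is approached as far as the arm can. A call with a gripper value outside its range is refused whole. The fingers move at their own pace and stop on an object; FORCE is the grip in N (left out, the last holds). Time passes only in rows, so rows that repeat a pose let the fingers close. It gives the time, the measured TCP pose, the force, the opening and the grip force at its end, in the units of the state.
- sense(): the state, without advancing time (a new reading comes with each control period).
- snapshot(name): name is "scene" or "top"; returns (picture, depth): 420x560x3 uint8, red, green, blue; 420x560 float32, mm along the optical axis (not along the pixel's ray), 0 where there is no reading.
- calibration(name): a dict with "fovy" (degrees; the focal length in pixels is half the picture's height over the tangent of half this angle, whatever the lens; pixels are square), "cx", "cy" (the principal point, pixels), "rvec" (rotation vector, rad) and "tvec" (3), from world to camera coordinates, as OpenCV has them. Camera axes: x right, y down, z forward; pixel columns grow to the right and rows downward; lengths in mm; the calibration is good to about 2 mm. A picture is of the moment at which its call begins. calibration takes no time and is no camera call.
- hand_in(): hands the job in; it is judged then, once.
The state is a dict: "time": time; "joint_pos": joint angles; "qd": joint speeds; "joint_efforts": joint torques, N m; "tool_pos": TCP position; "tcp_rot": TCP orientation; "ft_force": force on the tool from outside, world axes, zero at the start; "wrist_torque": the same for the moment, N m; "finger_gap": finger opening in mm; "grip_force": force on a finger pad.
Only numpy, scipy, OpenCV 4.12 (cv2) and the standard library are available. Lean on these libraries where they do the work, as an engineer would, in place of code of your own. Each camera call takes 0.05 s, during which the arm holds its last target. There are 200 camera calls.

## Task

Push the plywood board up against the beech stop of the jig so that its long edge sits flush along it, then bring the ball-ended clamp lever down until it has clicked three times, and no fourth, so that the rubber foot grips the board. Do not let go at the end: finish while still holding the lever there with your fingers, because I will drive the screws while you hold. Leave the file, the saw and the jar where they are.

Things in the scene. Friction and masses are not known exactly. Their poses are not given: they have to be found in the camera images.
- stop_face (a point): Centre of the working face of the stop, a beech strip 220 mm long (its y), 22 thick (its x), 24 high, on the jig's 15 mm grey base board, screwed level to the bench; its yaw varies. The point is 24 mm above the bench. x points from the board into the stop, away from the robot; y along the strip; z up. The base reaches 180 mm to -x of this face, 215 mm to -y (clamp side) and 135 mm to +y.
- board: The workpiece: light plywood, 110 mm (its x) by 240 mm (its y, along the stop) by 18 mm thick, about 0.3 kg, loose, flat on the jig's base. Origin: centre of its underside; the edge towards the stop is 55 mm in +x of it. It starts some 20 to 45 mm short of the stop and up to 0.08 rad askew. Flush means y parallel to the stop's y and the origin 55 mm in -x of stop_face.
- lever: The ratchet lever (cams, wheel, rod and ball). Origin: the middle of its cam pin, about which it turns: 98 mm above the bench, 55 mm in -x and 155 mm in -y of stop_face in the jig's axes. The pin and the lever's y lie along the jig's y; it swings in the x-z plane on the robot's side (-x). The wheel (71 mm diameter) and a sprung pawl on a post are at the pin's +x, -y side, up to 40 mm higher.
- ball (a point): Centre of the black ball (32 mm in diameter) at the end of the lever's 12 mm steel rod, 125 mm from the cam pin. At lever value q the rod stands (1.08 - q) rad above the horizontal, going from the pin towards the jig's -x. Nothing lies within 25 mm beside the ball, so it can be pinched from above with the fingers closing along the pin, or pressed down.
- ratchet (a joint): Angle of the lever, rad: 0 fully up, grows as the ball goes down, stop at 1.40. Starts at 0.02 to 0.26; stays where left. It clicks (pawl fully home) at 0.57, 0.79, 1.01 and 1.23. From 0.3 on, and after each click, the push needed at the ball climbs from 3 to 5-10 N, then drops to nothing 0.1 rad before the click and the lever jumps on. The pawl bars the way back: no click can be undone.
- foot: Sprung rubber foot, 28 mm wide, under the free end of the clamp's steel strap. Origin: centre of its underside, 55 mm in -x and 85 mm in -y of stop_face, 4 mm above the board's top at lever 0. The strap (32 mm wide, top 66 mm above the bench) runs along the jig's y from the stud over the board. It sinks 7 mm per rad of lever, touches the board near the first click, presses about 35 N at the third.
- file: Bystander: a 270 mm saw file with a wooden handle, lying flat on the bench to the right; origin near its middle, underside.
- backsaw: Bystander: a small brass-backed saw with a dark wooden handle, about 330 mm long, lying flat on the bench to the left; origin under its middle.
- jar: Bystander: a screw-lid jar 64 mm in diameter, 75 mm tall, standing to the right of the jig on the robot's side; origin at its underside's centre.

How it is judged (in metres and radians):
On the way, in this order (a step that is already met when the one before it is completed fails the run):
1. the board is flush against the stop before the lever has clicked (x of board in the frame of stop_face above -0.058 m and angle between the y axis of board and the y axis of stop_face, either way round below 0.025 rad and value of joint ratchet below 0.45 rad), for 0.1 s.
2. the lever has been brought down to its third click by the hand (value of joint ratchet between 0.99 and 1.165 rad and contact force between the fingers and lever above 1 N), for 0.3 s.
At the end, for the whole second after the job is handed in: The lever stands still at its third click (0.99 to 1.165 rad), held by the fingers with more than 1 N; the rubber foot presses the board with more than 15 N; the board lies flush on the stop (within 3 mm and 0.025 rad) and at rest (all of step 2 and velocity of joint ratchet between -0.05 and 0.05 rad/s and contact force between foot and board above 15 N and x of board in the frame of stop_face above -0.058 m and angle between the y axis of board and the y axis of stop_face, either way round below 0.025 rad and linear speed of board below 0.01 m/s); the arm keeps its last pose, push and grip.
It fails at once if the lever went on to a fourth click (value of joint ratchet above 1.2 rad).
It fails at once if the file was moved (distance of file from where it was at the start of the episode above 0.02 m).
It fails at once if the saw was moved (distance of backsaw from where it was at the start of the episode above 0.02 m).
It fails at once if the jar was moved (distance of jar from where it was at the start of the episode above 0.02 m).
It also fails if it takes over 70 s, if anything falls off the work surface, if the arm or the gripper's body presses on something with over 40 N, if the wrist force passes 120 N, or if a joint passes its speed limit or range.

## Working session

There is one attempt and no reset: what is moved stays moved. The work goes in short steps, Python scripts to look and compute and a shell command to move; the robot and the scene stay as the last step left them, time stands still between calls to the robot, and variables do not carry over. Pictures are saved under pics/ and viewed, at most 10 in all, crops included, and the job is handed in when it is done.

```bash
mkdir -p pics; cat > h.py <<'E'
import numpy as np, cv2
from bench import sense, snapshot, calibration, hand_in
def cloud(name):
    im,d=snapshot(name); c=calibration(name); h,w=d.shape
    f=h/2/np.tan(np.radians(c["fovy"])/2); R=cv2.Rodrigues(np.array(c["rvec"],float))[0]; t=np.array(c["tvec"],float).ravel()
    v,u=np.mgrid[:h,:w]; P=np.stack([(u-c["cx"])/f*d,(v-c["cy"])/f*d,d],-1)
    W=(P-t)@R; W[d==0]=np.nan
    return im,W,c
E
python3 - <<'E'
from h import *
for n in("scene","top"):
    im,W,c=cloud(n); np.save(n+".npy",W); print(n,c); cv2.imwrite(f"pics/{n}0.png",im[:,:,::-1])
print(sense())
E
```

```text
scene {'fovy': 51.912365437228196, 'cx': 279.0368395752735, 'cy': 206.5300732751724, 'rvec': array([ 1.245266  ,  2.08426943, -1.13109995]), 'tvec': array([ 259.78278313, -152.72250956, 2009.85416271])}
top {'fovy': 49.96229877972518, 'cx': 281.9036781080337, 'cy': 202.88063416660793, 'rvec': array([ 2.12192416, -2.11681909,  0.20945014]), 'tvec': array([  29.60984016,  564.55037173, 1507.81481769])}
{'time': 0.1, 'joint_pos': array([-8.10959516e+01,  7.51132405e+00,  8.53244321e+01, -3.39517603e-04,
        8.72633039e+01, -4.89380580e+00]), 'qd': array([-0.04883485, -0.12827539, -0.17914071,  0.01553753, -0.00498085,
        0.0312673 ]), 'joint_efforts': array([-6.32218471e-04, -5.70952177e+01, -5.01943266e+01, -2.81684770e-04,
        8.16528162e-03,  1.35608644e-05]), 'tool_pos': array([ 143.03609078, -582.20874714,  252.33031224]), 'tcp_rot': array([-1.79901272e+02, -8.11286926e-03,  1.37978637e+01]), 'ft_force': array([-0.02825364, -0.16944057, -0.10381041]), 'wrist_torque': array([0.00258684, 0.06682232, 0.00198475]), 'grip_force': 0.0, 'finger_gap': 85.32192401210064}
```

View pics/top0.png

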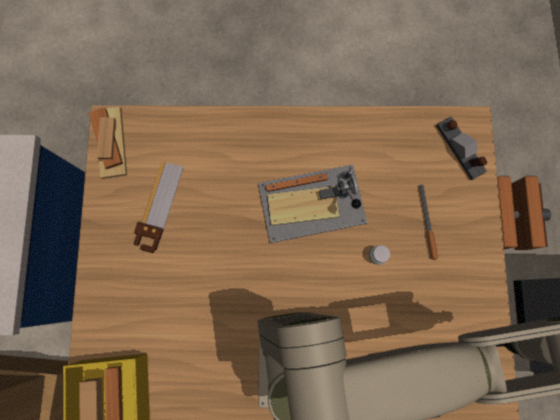

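View pics/scene0.png

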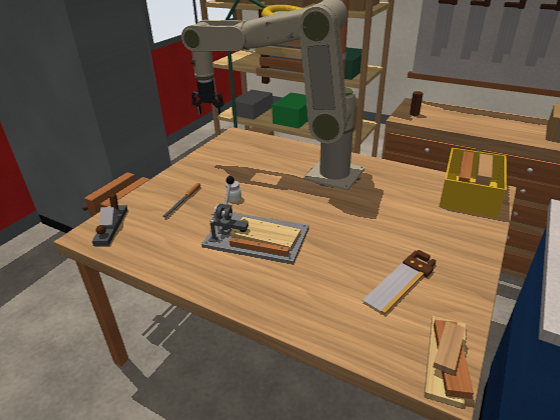

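Top view: the jig is centred near (312,205), with the beech stop at (297,182), the board at (303,207), the ball at (356,203), the jar at (380,254), the file at (428,222) and the saw at (160,205). The scene view shows the same layout, with the lever up.

```bash
python3 - <<'E'
from h import *
Ws=[];ims=[]
for i in range(4):
    im,W,c=cloud("top"); Ws.append(W); ims.append(im.astype(float))
W=np.nanmedian(Ws,0); im=np.mean(ims,0).astype(np.uint8)
np.save("topW.npy",W); np.save("topim.npy",im)
hsv=cv2.cvtColor(im,cv2.COLOR_RGB2HSV)
for p in [(312,185),(303,207),(356,203),(275,232),(297,183),(290,184),(380,254),(340,188),(325,195)]: print(p,im[p[1],p[0]],hsv[p[1],p[0]],W[p[1],p[0]].round(1))
def rect(m,name):
    n,l,s,_=cv2.connectedComponentsWithStats(m.astype(np.uint8)); k=1+np.argmax(s[1:,4]); P=W[l==k]; P=P[~np.isnan(P[:,0])]
    r=cv2.minAreaRect(P[:,:2].astype(np.float32)); print(name,len(P),r,np.median(P[:,2])); return l==k
roi=np.zeros(im.shape[:2],bool); roi[160:245,252:372]=1
H,S,V=[hsv[...,i].astype(int) for i in range(3)]
b=rect(roi&(S>60)&(H>18)&(V>140)&(W[...,2]>22)&(W[...,2]<45),"board")
s=rect(roi&(S>100)&(H<15)&(W[...,2]>25),"stop")
g=rect(roi&(W[...,2]>8)&(W[...,2]<24)&(S<60),"base")
k=roi&(V<45)&(W[...,2]>60); 
print("dark",np.c_[W[k],np.argwhere(k)[:,::-1]].round(0)[:60].tolist())
crop=im[155:250,250:395]; cv2.imwrite("pics/crop.png",cv2.resize(crop,None,fx=5,fy=5,interpolation=cv2.INTER_CUBIC)[:,:,::-1])
E
```

```text
(312, 185) [111 106 105] [  5  14 111] [638.  -76.9  15.4]
(303, 207) [170 144  96] [ 19 111 170] [554.1 -43.1  34.2]
(356, 203) [30 27 28] [170  26  30] [ 533.5 -199.5  212.7]
(275, 232) [110 106 103] [ 13  16 110] [468.3  55.   13.7]
(297, 183) [128  84  57] [ 11 141 128] [638.7 -22.2  42.3]
(290, 184) [144  88  51] [ 12 165 144] [635.1   2.5  42. ]
(380, 254) [161 151 150] [  3  17 161] [ 386.9 -298.1   74.3]
(340, 188) [51 48 47] [ 8 20 51] [ 604.  -163.8  115.2]
(325, 195) [69 68 68] [ 0  4 69] [ 589.9 -117.6   68.8]
board 828 ((532.9243774414062, -46.24555969238281), (49.195335388183594, 236.44314575195312), 7.3057427406311035) 34.26601328104722
stop 385 ((644.8272094726562, -19.150848388671875), (20.716907501220703, 219.30308532714844), 11.627469062805176) 39.73696921728767
base 2785 ((574.1763305664062, -75.05743408203125), (218.64443969726562, 349.07958984375), 11.568161010742188) 16.421585828935427
dark [[662.0, -192.0, 92.0, 347.0, 173.0], [664.0, -195.0, 71.0, 347.0, 174.0], [663.0, -198.0, 76.0, 348.0, 174.0], [662.0, -196.0, 65.0, 347.0, 175.0], [632.0, -201.0, 116.0, 3
[... 1365 characters left out ...]
.0, -156.0, 66.0, 336.0, 192.0], [601.0, -160.0, 65.0, 337.0, 192.0], [601.0, -163.0, 66.0, 338.0, 192.0], [599.0, -165.0, 75.0, 339.0, 192.0], [594.0, -166.0, 98.0, 340.0, 192.0], [589.0, -166.0, 119.0, 341.0, 192.0], [598.0, -149.0, 67.0, 334.0, 193.0], [597.0, -152.0, 67.0, 335.0, 193.0], [597.0, -156.0, 69.0, 336.0, 193.0], [598.0, -160.0, 65.0, 337.0, 193.0], [598.0, -163.0, 64.0, 338.0, 193.0], [598.0, -167.0, 65.0, 339.0, 193.0], [592.0, -166.0, 93.0, 340.0, 193.0], [588.0, -167.0, 112.0, 341.0, 193.0], [597.0, -187.0, 70.0, 345.0, 193.0], [598.0, -191.0, 66.0, 346.0, 193.0], [593.0, -152.0, 70.0, 335.0, 194.0], [594.0, -156.0, 65.0, 336.0, 194.0], [594.0, -159.0, 66.0, 337.0, 194.0]]
```

View pics/crop.png

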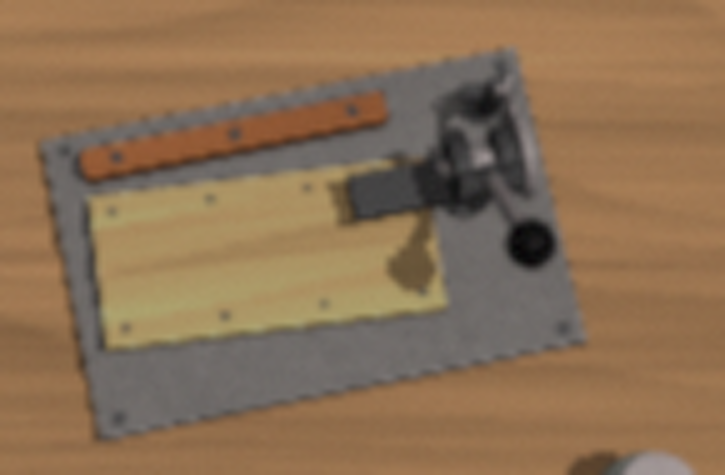

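Jig: yaw is about 11.6° and stop_face is at about (634.5, -21.7), with stop and base giving the same answer. The board is about 4° askew and the ball is at about (535, -200, 196). I'm moving to above the bare base on the robot side of the board.

```bash
python3 -m crank '[[4,-4,0,0.038,8],[8,-8,0,0.038,8],[12,-12,0,0.038,8],[16,-16,0,0.038,8],[20,-20,0,0.038,8],[24,-24,0,0.038,8],[28,-28,0,0.038,8],[32,-32,0,0.038,8],[36,-36,0,0.038,8],[40,-40,0,0.038,8],[43.3,-42.8,0,0.038,8],[43.3,-42.8,0,0.038,8],[43.3,-42.8,0,0.038,8],[43.3,-42.8,0,0.038,8],[43.3,-42.8,0,0.038,8],[43.3,-42.8,0,0.038,8],[43.3,-42.8,0,0.038,8]]' 40
python3 - <<'E'
from h import *
s=sense(); print(s["tool_pos"],s["tcp_rot"],s["finger_gap"],s["ft_force"])
im,W,c=cloud("scene"); cv2.imwrite("pics/s1.png",cv2.resize(im[80:280,150:370],None,fx=3,fy=3)[:,:,::-1])
E
```

```text
time: 2.0
tool_pos: [461.1, -65.1, 253.4]
tcp_rot: [180.0, -0.0, 11.5]
ft_force: [0.1, -1.1, -0.4]
finger_gap: 80.2
grip_force: 0.0
[461.10788561 -65.09679703 253.37845371] [ 1.79984344e+02 -3.42114180e-03  1.14860853e+01] 80.21917188599546 [ 0.12151066 -1.07590877 -0.39145505]
```

View pics/s1.png

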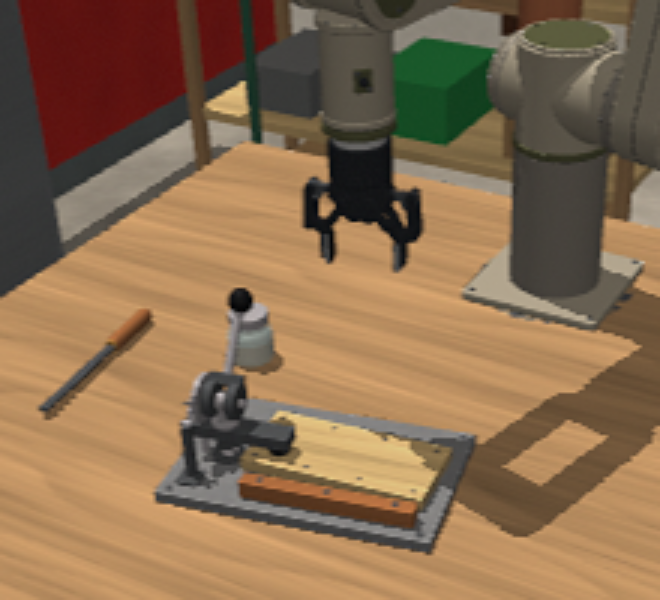

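The view shows the open fingers clear of everything, above the bench on the robot side of the board. The ball is at (240,300) in the crop. Descending.

```bash
python3 -m crank '[[0,0,4,0,8],[0,0,8,0,8],[0,0,12,0,8],[0,0,16,0,8],[0,0,19,0,8],[0,0,20.5,0,8],[0,0,21.2,0,8],[0,0,21.4,0,8],[0,0,21.4,0,8],[0,0,21.4,0,8]]'
python3 -m crank '[[0,0,0.2,0,8],[0,0,0.4,0,8],[0,0,0.4,0,8],[0,0,0.4,0,8]]'
python3 - <<'E'
from h import *
im,W,c=cloud("scene"); cv2.imwrite("pics/s2.png",cv2.resize(im[150:270,190:330],None,fx=5,fy=5)[:,:,::-1])
E
```

```text
time: 3.05
tool_pos: [462.6, -64.2, 40.7]
tcp_rot: [179.9, -0.1, 11.6]
ft_force: [0.3, -0.8, 0.5]
finger_gap: 80.0
grip_force: 0.0
time: 3.45
tool_pos: [461.5, -63.7, 35.3]
tcp_rot: [-180.0, 0.0, 11.6]
ft_force: [0.1, -0.3, -0.8]
finger_gap: 80.0
grip_force: 0.0
```

View pics/s2.png

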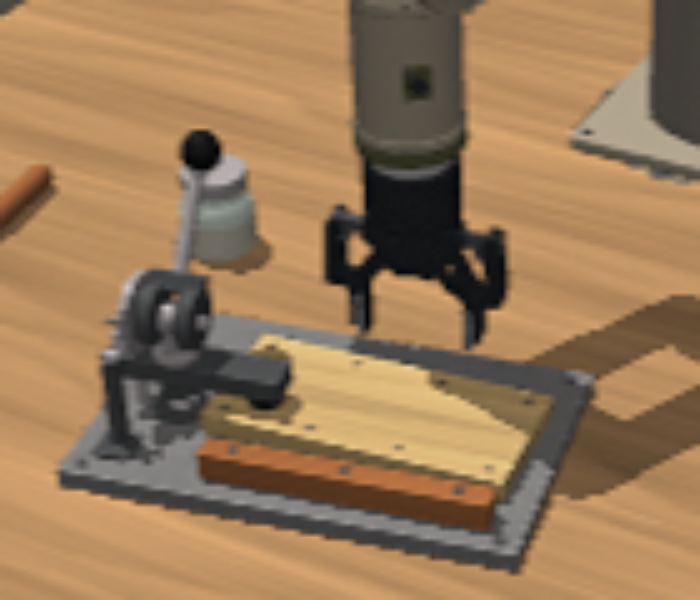

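The fingertips are just behind the board's near edge, at (362,333) and (472,343), and still a little high. I'll lower a bit more and push.

```bash
python3 -m crank '[[0,0,0.3,0,8],[0,0,0.6,0,8],[0,0,0.6,0,8],[0,0,0.6,0,8]]'
python3 -m crank '[[0.7,0,0,0,8],[1.4,0,0,0,8],[2,0,0,0,8],[2.5,0,0,0,8],[3,0,0,0,8],[3.4,0,0,0,8],[3.8,0,0,0,8],[4.1,0,0,0,8],[4.4,0,0,0,8],[4.7,0,0,0,8],[5,0,0,0,8],[5.2,0,0,0,8],[5.2,0,0,0,8],[5.2,0,0,0,8]]'
```

```text
time: 3.9
tool_pos: [461.3, -63.7, 29.0]
tcp_rot: [-180.0, 0.0, 11.6]
ft_force: [0.0, -0.6, -0.3]
finger_gap: 80.1
grip_force: 0.0
time: 5.3
tool_pos: [512.8, -53.2, 29.4]
tcp_rot: [180.0, -0.0, 11.6]
ft_force: [-0.5, 0.2, 0.9]
finger_gap: 79.8
grip_force: 0.0
```

```bash
python3 -m crank '[[0.1,0,0,0,8],[0.2,0,0,0,8],[0.3,0,0,0,8],[0.4,0,0,0,8],[0.4,0,0,0,8]]'
python3 - <<'E'
from h import *
im,W,c=cloud("top"); cv2.imwrite("pics/t2.png",cv2.resize(im[155:250,250:395],None,fx=5,fy=5,interpolation=cv2.INTER_CUBIC)[:,:,::-1])
E
```

```text
time: 5.8
tool_pos: [516.5, -52.5, 29.3]
tcp_rot: [-180.0, -0.0, 11.6]
ft_force: [-2.3, -0.9, 1.6]
finger_gap: 80.1
grip_force: 1.1
```

View pics/t2.png

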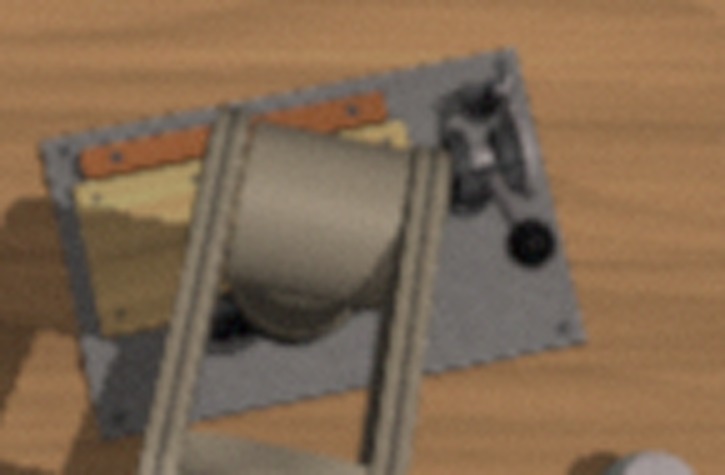

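The board's far edge, at (78,187)–(400,122), is now almost at the stop and parallel to it. I'll keep pushing until it firms up.

```bash
for i in 1 2; do python3 -m crank '[[0.1,0,0,0,8],[0.2,0,0,0,8],[0.2,0,0,0,8]]' | grep -E 'pos|rot|ft'; done
```

```text
tool_pos: [517.9, -52.2, 29.1]
tcp_rot: [-180.0, 0.1, 11.6]
ft_force: [-5.2, -2.0, 4.1]
tool_pos: [517.9, -52.1, 28.7]
tcp_rot: [-180.0, 0.3, 11.6]
ft_force: [-15.3, -3.6, 11.5]
```

```bash
python3 -m crank '[[0.1,0,0,0,8],[0.1,0,0,0,8],[0.1,0,0,0,8]]' | grep -E 'pos|rot|ft'
python3 -m crank '[[-0.5,0,0,0,8],[-1.5,0,0,0,8],[-3,0,0,0,8],[-4.5,0,0,0,8],[-6,0,-3,0,8],[-6,0,-7,0,8],[-6,0,-11,0,8],[-6,0,-15,0,8],[-6,0,-19,0,8],[-6,0,-23,0,8],[-9,0,-25,0,8],[-12,0,-25,0,6],[-12,0,-25,0,6],[-12,0,-25,0,6]]'
python3 - <<'E'
from h import *
Ws=[];ims=[]
for i in range(4):
    im,W,c=cloud("top"); Ws.append(W); ims.append(im.astype(float))
W=np.nanmedian(Ws,0); im=np.mean(ims,0).astype(np.uint8)
k=(np.max(im,2)<55)&(W[...,2]>150)&(abs(W[...,0]-535)<40)&(abs(W[...,1]+200)<30)
print("ball",k.sum(),np.nanmedian(W[k],0),np.nanmin(W[k],0),np.nanmax(W[k],0))
cv2.imwrite("pics/t3.png",cv2.resize(im[155:250,250:395],None,fx=5,fy=5,interpolation=cv2.INTER_CUBIC)[:,:,::-1])
s=sense();print(s["tool_pos"],s["tcp_rot"])
E
```

```text
tool_pos: [518.0, -52.1, 28.5]
tcp_rot: [-179.9, 0.4, 11.6]
ft_force: [-19.3, -4.5, 14.2]
time: 8.15
tool_pos: [403.8, -75.7, 279.5]
tcp_rot: [180.0, -0.1, 11.6]
ft_force: [0.8, -0.1, -0.5]
finger_gap: 60.0
grip_force: 0.0
ball 69 [ 533.53728166 -199.59958786  209.67781793] [ 522.24763849 -213.23125968  198.41038904] [ 547.34406484 -188.0764221   215.62461598]
[404.10311741 -75.4656979  278.83659255] [-1.79972106e+02  2.63693120e-02  1.16418703e+01]
```

View pics/t3.png

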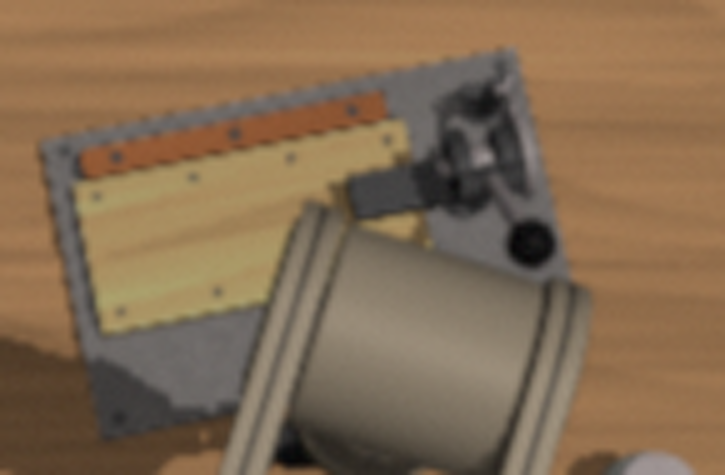

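The board lies flush: its edge runs along the stop from (80,180) to (405,122). The ball is at (530,243) in the crop, about (536, -200, 197) in world. Moving above it and straight down.

```bash
python3 -m crank '[[2.5,3.5,0,0,6],[5,7,0,0,6],[7.5,10.5,0,0,6],[10,14,0,0,6],[10.4,14.8,0,0,6],[10.4,14.8,0,0,6],[10.4,14.8,0,0,6],[10.4,14.8,0,0,6]]'
python3 - <<'E'
from h import *
im,W,c=cloud("scene"); cv2.imwrite("pics/s4.png",cv2.resize(im[120:260,170:330],None,fx=4,fy=4)[:,:,::-1])
E
```

```text
time: 9.15
tool_pos: [535.0, -198.7, 279.6]
tcp_rot: [-180.0, -0.0, 11.7]
ft_force: [0.5, -0.5, -0.4]
finger_gap: 60.1
grip_force: 0.0
```

View pics/s4.png

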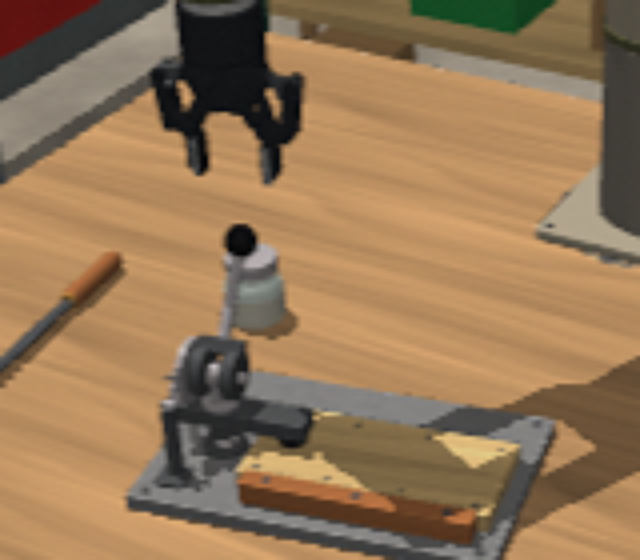

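The fingers straddle the ball: the tips are at (198,170) and (270,178), and the ball is at (240,240). Descending and closing.

```bash
python3 -m crank '[[0.1,0.1,3,0,6],[0.1,0.1,5,0,6],[0.1,0.1,6.5,0,6],[0.1,0.1,7.5,0,6],[0.1,0.1,8,0,6],[0.1,0.1,8,0,6],[0.1,0.1,8,0,6]]'
python3 -m crank '[[0,0,0,0,4.5],[0,0,0,0,3.5],[0,0,0,0,2.6],[0,0,0,0,2.6],[0,0,0,0,2.6],[0,0,0,0,2.6],[0,0,0,0,2.6],[0,0,0,0,2.6]]' 50
```

```text
time: 9.9
tool_pos: [537.1, -200.6, 200.3]
tcp_rot: [180.0, -0.1, 11.6]
ft_force: [-0.4, -1.0, 1.4]
finger_gap: 60.0
grip_force: 0.0
time: 10.7
tool_pos: [536.4, -199.9, 200.1]
tcp_rot: [-179.9, 0.0, 11.6]
ft_force: [-3.9, 4.3, 5.8]
finger_gap: 29.4
grip_force: 48.9
```

Ball pinched. I'll follow its arc about the pin, going first to q≈0.6 and then in smaller steps.

```bash
python3 -m crank '[[-0.6,0,0.5,0,2.6],[-1.26,0,1.11,0,2.6],[-1.7,0,1.6,0,2.6],[-2.09,0,2.04,0,2.6],[-2.5,0,2.55,0,2.6],[-2.83,0,3.05,0,2.6],[-3.16,0,3.6,0,2.6],[-3.46,0,4.13,0,2.6],[-3.46,0,4.13,0,2.6],[-3.46,0,4.13,0,2.6]]'
python3 - <<'E'
from h import *
im,W,c=cloud("scene"); cv2.imwrite("pics/s5.png",cv2.resize(im[140:260,170:330],None,fx=4,fy=4)[:,:,::-1])
E
```

```text
time: 11.7
tool_pos: [502.7, -206.9, 158.3]
tcp_rot: [-179.9, -0.0, 11.6]
ft_force: [-1.2, 4.5, 3.5]
finger_gap: 29.4
grip_force: 52.4
```

View pics/s5.png

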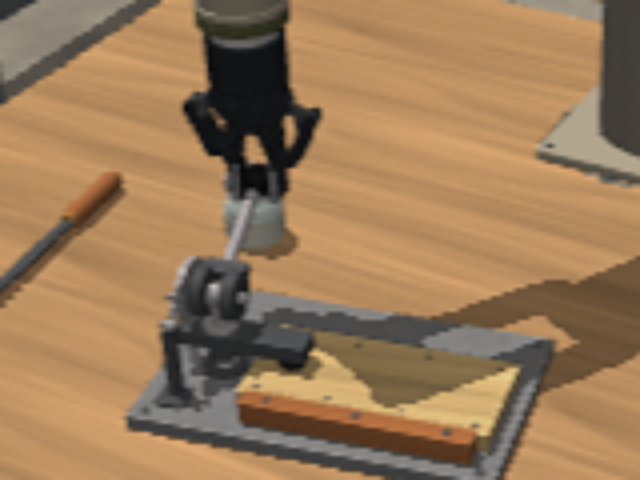

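The lever follows the hand: the ball is held at (258,180) and the rod is lower. Continuing past the second click.

```bash
python3 -m crank '[[-0.27,0,0.55,0,2.6],[-0.52,0,1.13,0,2.6],[-0.73,0,1.7,0,2.6],[-0.92,0,2.32,0,2.6],[-1.07,0,2.92,0,2.6],[-1.07,0,2.92,0,2.6],[-1.07,0,2.92,0,2.6]]'

```

```text
time: 12.45
tool_pos: [492.6, -209.0, 129.1]
tcp_rot: [-179.9, -0.0, 11.6]
ft_force: [-0.3, 6.5, 2.9]
finger_gap: 29.6
grip_force: 55.3
```

```bash
python3 -m crank '[[-0.08,0,0.3,0,2.6],[-0.14,0,0.61,0,2.6],[-0.19,0,0.92,0,2.6],[-0.23,0,1.23,0,2.6],[-0.27,0,1.54,0,2.6],[-0.3,0,1.85,0,2.6],[-0.32,0,2.1,0,2.6],[-0.33,0,2.35,0,2.6],[-0.33,0,2.6,0,2.6],[-0.33,0,2.6,0,2.6],[-0.33,0,2.6,0,2.6]]'
python3 - <<'E'
from h import *
im,W,c=cloud("scene"); cv2.imwrite("pics/s6.png",cv2.resize(im[140:260,170:330],None,fx=5,fy=5)[:,:,::-1])
R=np.array([[.9797,.2005],[-.2005,.9797]]); F=np.array([634.5,-21.7])
J=W.copy(); J[...,:2]=(W[...,:2]-F)@R.T
# rod points: between pin and ball, near jig y=-155
k=(J[...,0]<-95)&(J[...,0]>-155)&(abs(J[...,1]+155)<14)&(J[...,2]>60)&(J[...,2]<150)
P=J[k]; print(len(P)); p=np.polyfit(P[:,0],P[:,2],1); print("rod slope angle",np.arctan(-p[0]),"q~",1.08-np.arctan(-p[0])); print(P.round(0)[::max(1,len(P)//20)].tolist())
E
```

```text
time: 13.55
tool_pos: [489.6, -209.6, 103.2]
tcp_rot: [-180.0, -0.1, 11.6]
ft_force: [0.5, 5.6, 2.6]
finger_gap: 29.5
grip_force: 57.6
36
rod slope angle 0.05270552879126743 q~ 1.0272944712087326
[[-153.0, -153.0, 111.0], [-150.0, -160.0, 108.0], [-148.0, -155.0, 110.0], [-151.0, -152.0, 108.0], [-152.0, -149.0, 108.0], [-140.0, -156.0, 110.0], [-144.0, -154.0, 108.0], [-150.0, -152.0, 105.0], [-128.0, -155.0, 113.0], [-130.0, -151.0, 113.0], [-131.0, -148.0, 112.0], [-142.0, -149.0, 106.0], [-126.0, -158.0, 109.0], [-125.0, -154.0, 111.0], [-130.0, -152.0, 108.0], [-137.0, -151.0, 104.0], [-115.0, -154.0, 112.0], [-124.0, -154.0, 107.0], [-126.0, -150.0, 106.0], [-130.0, -148.0, 104.0], [-114.0, -158.0, 108.0], [-114.0, -153.0, 108.0], [-124.0, -154.0, 102.0], [-124.0, -150.0, 103.0], [-109.0, -160.0, 106.0], [-108.0, -155.0, 108.0], [-110.0, -152.0, 107.0], [-114.0, -150.0, 105.0], [-97.0, -154.0, 111.0], [-103.0, -153.0, 107.0], [-102.0, -148.0, 108.0], [-109.0, -148.0, 104.0], [-98.0, -155.0, 105.0], [-101.0, -148.0, 104.0], [-96.0, -154.0, 102.0], [-96.0, -151.0, 102.0]]
```

View pics/s6.png

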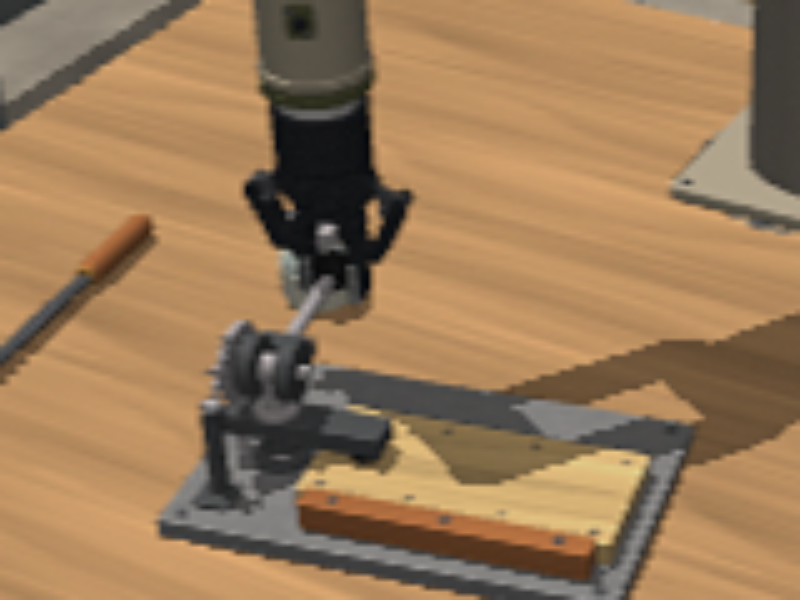

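The rod is nearly horizontal (ball at (328,265)). The rod slope gives q≈1.03 and the TCP gives ≈1.06, so it is at the third click. I'll add 2 mm to sit mid-band and settle.

```bash
python3 -m crank '[[0,0,0.1,0,2.6],[0,0,0.2,0,2.6],[0,0,0.2,0,2.6],[0,0,0.2,0,2.6],[0,0,0.2,0,2.6],[0,0,0.2,0,2.6]]'
python3 - <<'E'
from h import *
R=np.array([[.9797,.2005],[-.2005,.9797]]); F=np.array([634.5,-21.7])
A=[]
for i in range(8):
    im,W,c=cloud("scene"); J=W.copy(); J[...,:2]=(W[...,:2]-F)@R.T; A.append(J)
J=np.nanmedian(A,0)
k=(J[...,0]<-100)&(J[...,0]>-155)&(abs(J[...,1]+155)<9)&(J[...,2]>85)&(J[...,2]<125); P=J[k]
from scipy.optimize import least_squares
# cylinder r=6 with axis through the pin (jig x -55, z 98+dz)
def res(p):
    a,y0,dz=p; d=np.array([-np.cos(a),0,np.sin(a)]); v=P-np.array([-55,y0,98+dz]); return np.r_[np.linalg.norm(v-np.outer(v@d,d),axis=1)-6, (dz-0)/2*1.5]
r=least_squares(res,[.03,-155,0],loss="soft_l1"); print(len(P),r.x,"q",1.08-r.x[0])
k=(abs(J[...,1])<100)&(abs(J[...,0]+20)<8)&(J[...,2]>25)&(J[...,2]<40); print("board top z",np.median(J[k][:,2]))
print(sense()["tool_pos"])
E
```

```text
time: 14.2
tool_pos: [489.6, -209.6, 101.5]
tcp_rot: [-180.0, -0.1, 11.6]
ft_force: [-0.4, 7.2, 5.9]
finger_gap: 29.5
grip_force: 57.9
31 [ 5.29108220e-02 -1.55407463e+02  7.14248517e-01] q 1.0270891779597886
board top z 32.511457254651106
[ 489.59906933 -209.62346837  101.49241809]<stdin>:6: RuntimeWarning: All-NaN slice encountered
```

Two cues put the lever past the third click and short of the fourth: q is 1.03–1.08, and the resistance is climbing again from 3 N. Handing in.

```bash
python3 -c "from bench import *; print(hand_in())"
```

```text
the job is handed in; nothing more can be done
None
```

I pushed the board flush against the stop and brought the lever to its third click. I handed in with the fingers still gripping the ball at about 58 N. The lever angle is estimated at 1.03–1.08 rad, and I did not measure the foot's pressure on the board directly. The file, saw and jar were not touched.

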